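# Set the square kitchen timer without letting it spin

### The job

Two press-and-turn kitchen timers stand on the worktop, a square one and a round one. On the square timer, press the dial down and, keeping it pressed so that the light timer stays put and does not swing round, turn the dial clockwise until its pointer stands at the long mark; then let go so that the dial springs back up. Leave the round timer alone.

Things in the scene. Friction and masses are not known exactly. Their poses are not given: they have to be found in the camera images.
- square_grip (a point): Centre of the grip bar (46 x 14 mm, 28 mm high) on the SQUARE timer's dial, on the dial's vertical axis, 72 mm above the worktop. The bar stands on the dial's disc (58 mm diameter, 8 mm thick), whose top is 14 mm below this point and carries fingertips. x runs along the bar; its white pointer end is at -x; z is up.
- square_dial (a joint): Dial angle on the square timer, rad: 0 = pointer at the long mark, positive anticlockwise from above. Starts at 0.7 to 1.3, so turn clockwise by that; it can go 0.6 past the mark (no stop there). Stiff friction of 0.15 N m: it stays where left, and unless it is pressed the whole timer swings round with it.
- square_press (a joint): How far the square timer's dial is pressed down, m: 0 up, 0.005 fully down. A spring holds it up: it starts to sink at 4 N, is fully down at 14 N, and springs up when let go. At 3 mm or more (10 N) the timer's feet hold it still while the dial is turned.
- square_mark (a point): Long raised black mark (14 x 5 mm) on top of the SQUARE timer, near the edge that roughly faces the robot, 40 mm from the dial's axis; the other marks are short thin ticks. x points from it to the axis. The timer is a loose aluminium box, 96 x 96 x 43 mm, about 0.18 kg, on four feet, the black dial in the centre of its top.
- round_pointer (a point): Tip of the white pointer of the ROUND timer, to be left alone: the same dial on a round aluminium body, 96 mm diameter, 43 mm high. The tip lies 30 mm from that dial's axis, 59 mm above the worktop; its x axis points from the tip to the dial's axis.

How it is judged (in metres and radians):
On the way, in this order (a step that is already met when the one before it is completed fails the run):
1. the square timer's dial is pressed down before it is turned to the mark (value of joint square_press above 0.0015 m and value of joint square_dial above 0.4 rad), for 0.1 s.
2. still pressed, the pointer is brought to the long mark (value of joint square_press above 0.001 m and value of joint square_dial between -0.2 and 0.2 rad), for 0.1 s.
At the end, for the whole second after the job is handed in: Square timer: pointer within 0.2 rad of the long mark, dial up again (less than 1 mm down), and the long mark within 18 mm of its start, so that the timer has neither shifted nor swung round. Round timer: pointer within 15 mm of its start (value of joint square_dial between -0.2 and 0.2 rad and value of joint square_press below 0.001 m and distance of square_mark from where it was at the start of the episode below 0.018 m and distance of round_pointer from where it was at the start of the episode below 0.015 m); the robot touches nothing.
It fails at once if the square timer swings round, is lifted or pushed away (its mark more than 25 mm from its start) (distance of square_mark from where it was at the start of the episode above 0.025 m).
It fails at once if the round timer is shifted or its dial turned (its pointer more than 15 mm from its start) (distance of round_pointer from where it was at the start of the episode above 0.015 m).
It also fails if it takes over 32 s, if anything falls off the work surface, if the arm or the gripper's body presses on something with over 40 N, if the wrist force passes 120 N, or if a joint passes its speed limit or range.

### The arm

A 7-joint arm with a two-finger parallel gripper is mounted at the origin on a cart in front of the work surface, level with it; the furniture and walls round the work are solid. World frame = base frame: x ahead of the robot, y to its left, z up, the work surface at z = 0. Lengths are in mm, angles in rad, forces in N, time in s.
With the tool pointing down it reaches from about 350 to 900 mm from the base axis. Payload 19.9 kg.
Tool frame: the origin (TCP) lies on the centre line of the jaws, within the pads' length; the fingertips stand 11 mm ahead of it and the grasp point (between the pads) lies 8 mm behind it (bot.tcp_to_tips is the distance from the TCP to the fingertips, in mm); y points along the fingers, z is the direction in which the jaws open and shut, and the axes are right-handed (so a half turn about y gives the same grasp; the last joint's range is limited). The gripper opens to 94 mm and grips with 3 to 60 N. Pads are 16 mm wide; open, the fingers measure 119 mm over their backs; the gripper's body (75 mm by 177 mm) begins 78 mm behind the grasp point.
Start: joints at [-1.2, 0.417, -0.01, 1.614, 0.005, 1.111, -0.053], TCP at [250.722, 572.484, 216.425] pointing down, gripper open.
Joint ranges: [-2.81, 2.81], [-0.39, 2.02], [-1.27, 1.25], [0.06, 2.57], [-1.19, 4.33], [0.19, 2], [-2.82, 2.82]. Speed limits (rad/s): [1.89, 1.89, 2.39, 2.39, 3.01, 3.01, 3.01].

### API

Orientations are given as a unit quaternion [w, x, y, z].
In Python, from bench import get_obs, vision, bot gives the robot as it stands. The module is installed in compiled form; this text tells all that it offers.
- The arm moves only by the tool arm_command, never from a script. Its argument "deltas" is a list of rows, each a list of 5 numbers: the finger opening in m, from 0 to 0.094, then the shift along the tool's x, y, z in m, then the turn about the tool's y in rad. A call has 1 to 10 rows; each row is the pose to reach, as a shift and turn from the pose commanded when the call began, along the tool's axes at that moment; what a row does not reach only later rows make up. A row lasts 1/10 s, in which the tool goes at most 50 mm and 8.59 degrees, less where a joint would pass 70% of its speed; a pose out of reach is approached as far as the arm can. A call with a gripper value outside its range is refused whole. The fingers move at their own pace and stop on an object; "squeeze" is the grip in N (left out, the last holds). Time passes only in rows, so rows that repeat a pose let the fingers close. It gives the time, the measured TCP pose, the force and the opening at its end, in the units of the state.
- get_obs(): the state, without advancing time (a new reading comes with each control period).
- vision.snapshot(name): name is "scene" or "top" or "wrist"; returns a dict with "frame" (384x512x3 uint8, red, green, blue), "mtx" (3x3 intrinsics, pixels), "T" (4x4, takes a point from camera to world coordinates). Camera axes: x right, y up, looking along -z (the intrinsics and any distortion apply to the point x, -y, -z); pixel columns grow to the right and rows downward; lengths in mm; the calibration is good to about 2 mm. A picture is of the moment at which its call begins. There is no depth.
- bot.job_done(): hands the job in, once; it reports no verdict.
The state is a dict: "t": time; "joints": joint angles; "qd": joint speeds; "tau": joint torques, N m; "position": TCP position; "ee_rot": TCP orientation; "ft_force": force on the tool from outside, world axes, zero at the start; "wrist_torque": the same for the moment, N m; "finger_gap": opening from 0.0 (shut) to 1.0 (fully open).
Only numpy, scipy, OpenCV 4.12 (cv2) and the standard library are available. Lean on these libraries where they do the work, as an engineer would, in place of code of your own. Each camera call takes 0.05 s, during which the arm holds its last target.

## Working session

There is one attempt and no reset: what is moved stays moved. The work goes in short steps, Python scripts to look and compute and a tool call to move; the robot and the scene stay as the last step left them, time stands still between calls to the robot, and variables do not carry over. Pictures are saved under pics/ and viewed, and the job is handed in when it is done.

Besides the shell and the picture viewer there is one more tool, called after ">>>" by a JSON object that holds its "api" and its "payload". arm_command: Moves the arm, as the interface text tells. Its arguments: {"type":"object","properties":{"deltas":{"type":"array","items":{"type":"array","items":{"type":"number"}}},"squeeze":{"type":"number"}},"required":["deltas"]}

```bash
mkdir -p pics; python3 - <<'E'
from bench import get_obs, vision, bot
import cv2, numpy as np
o=get_obs(); print({k:np.round(v,3).tolist() for k,v in o.items()}, bot.tcp_to_tips)
for n in ["scene","top","wrist"]:
    s=vision.snapshot(n); cv2.imwrite(f"pics/{n}0.png",s["frame"][:,:,::-1]); print(n,np.round(s["mtx"],1).tolist(),np.round(s["T"],3).tolist(), [k for k in s])
    np.savez(f"{n}0.npz",**{k:s[k] for k in("frame","mtx","T")})
E
```

```text
{'t': 0.0, 'joints': [-1.199, 0.418, -0.01, 1.614, 0.005, 1.111, -0.053], 'qd': [-0.0, 0.001, 0.001, 0.002, 0.001, -0.0, -0.001], 'tau': [0.0, -85.126, 0.639, -42.6, -0.049, 0.018, 0.0], 'position': [250.608, 572.152, 215.809], 'ee_rot': [-0.692, 0.693, -0.145, 0.145], 'ft_force': [0.175, 0.105, -1.003], 'wrist_torque': [0.027, -0.013, 0.031], 'finger_gap': 1.003} 11.0
scene [[406.1, 0.0, 251.9], [0.0, 406.1, 193.0], [0.0, 0.0, 1.0]] [[0.694, 0.541, -0.476, 119.972], [-0.72, 0.512, -0.468, -397.675], [-0.009, 0.667, 0.745, 723.63], [0.0, 0.0, 0.0, 1.0]] ['frame', 'mtx', 'T']
top [[362.0, 0.0, 255.6], [0.0, 362.0, 190.6], [0.0, 0.0, 1.0]] [[-0.022, 0.998, -0.06, 452.284], [-1.0, -0.021, 0.002, 1.47], [0.001, 0.06, 0.998, 946.254], [0.0, 0.0, 0.0, 1.0]] ['frame', 'mtx', 'T']
wrist [[322.3, 0.0, 254.1], [0.0, 322.3, 188.6], [0.0, 0.0, 1.0]] [[0.401, -0.877, -0.265, 172.478], [0.916, 0.384, 0.118, 606.674], [-0.002, -0.29, 0.957, 382.895], [0.0, 0.0, 0.0, 1.0]] ['frame', 'mtx', 'T']
```

View pics/top0.png

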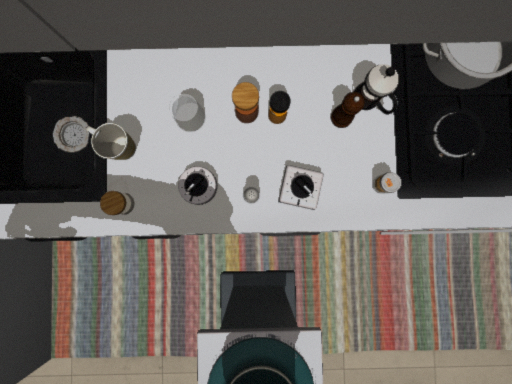

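View pics/scene0.png

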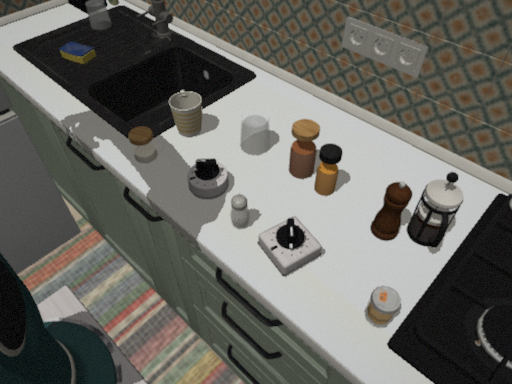

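```bash
python3 - <<'E'
import cv2, numpy as np
f=np.load("top0.npz")["frame"][:,:,::-1]
a=cv2.resize(f[155:220,265:340],None,fx=8,fy=8,interpolation=cv2.INTER_CUBIC)
cv2.imwrite("pics/topz.png",a)
f=np.load("scene0.npz")["frame"][:,:,::-1]
a=cv2.resize(f[205:275,250:330],None,fx=8,fy=8,interpolation=cv2.INTER_CUBIC)
cv2.imwrite("pics/scenez.png",a)
E
```

```text
(no output)
```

View pics/topz.png

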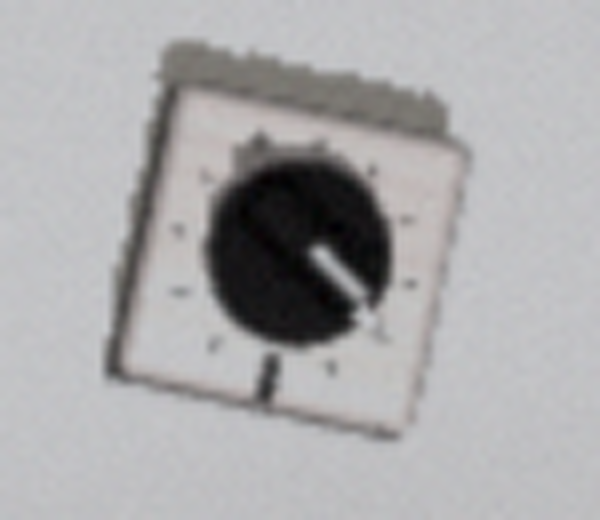

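View pics/scenez.png

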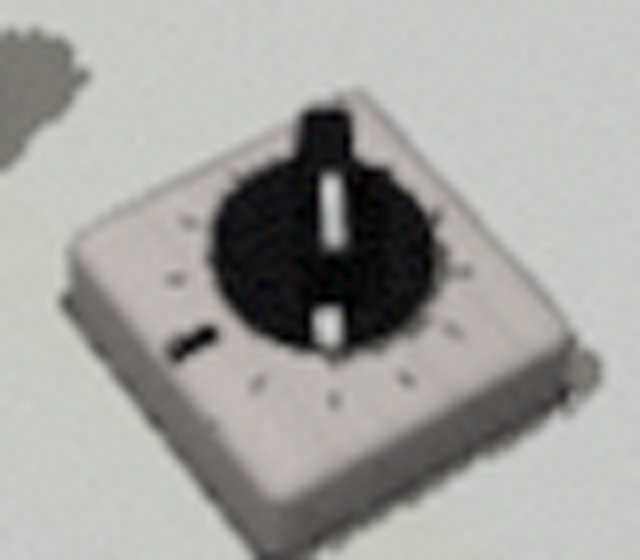

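```bash
cat > h.py <<'E'
import numpy as np, cv2
def ray(s,u,v):
    K=s["mtx"];T=s["T"]; d=np.array([(u-K[0,2])/K[0,0],-(v-K[1,2])/K[1,1],-1.]); return T[:3,3],T[:3,:3]@d
def onz(s,u,v,z):
    c,d=ray(s,u,v); return c+d*(z-c[2])/d[2]
def proj(s,p):
    q=s["T"][:3,:3].T@(np.asarray(p,float)-s["T"][:3,3]); return s["mtx"][0,0]*q[0]/-q[2]+s["mtx"][0,2], s["mtx"][1,1]*-q[1]/-q[2]+s["mtx"][1,2]
E
python3 - <<'E'
from h import *
t=np.load("top0.npz"); s=np.load("scene0.npz")
T=lambda a,b,z: onz(t,(a+.5)/8-.5+265,(b+.5)/8-.5+155,z).round(1)
S=lambda a,b,z: onz(s,(a+.5)/8-.5+250,(b+.5)/8-.5+205,z).round(1)
c=np.array([T(*p,43) for p in [(178,85),(465,150),(400,432),(118,372)]]); print("top corners",c.tolist(),c.mean(0), "disc",T(300,253,58))
print("scene left,top,right,bottom", [S(*p,43).tolist() for p in [(72,248),(355,92),(575,345),(278,500)]], np.mean([S(*p,43) for p in [(72,248),(355,92),(575,345),(278,500)]],0),"disc",S(325,252,58))
for n,(m,a,b,tip) in {"T":(T(267,377,44),T(315,250,86),T(358,303,86),T(372,322,59)),"S":(S(193,343,44),S(330,170,86),S(335,250,86),S(327,335,59))}.items():
    print(n,"mark",m,"bar line",a,b,"tip",tip)
E
```

```text
top corners [[569.2, -80.4, 43.0], [546.8, -169.8, 43.0], [459.0, -146.6, 43.0], [479.6, -59.3, 43.0]] [ 513.65  -114.025   43.   ] disc [ 514.5 -115.2   58. ]
scene left,top,right,bottom [[479.6, -61.5, 43.0], [569.0, -81.3, 43.0], [544.7, -173.3, 43.0], [459.5, -148.8, 43.0]] [ 513.2   -116.225   43.   ] disc [ 514.5 -115.8   58. ]
T mark [ 477.  -105.6   44. ] bar line [ 513.4 -116.    86. ] [ 497.3 -128.3   86. ] tip [ 492.8 -136.5   59. ]
S mark [ 478.7 -104.    44. ] bar line [ 517.6 -112.6   86. ] [ 500. -129.   86.] tip [ 495.2 -132.8   59. ]
```

```bash
cat >> h.py <<'E'
from scipy.spatial.transform import Rotation as R
def Rt(o): 
    w,x,y,z=o["ee_rot"]; return R.from_quat([x,y,z,w]).as_matrix()
def state():
    from bench import get_obs
    o=get_obs(); r=Rt(o); print("t",round(float(o["t"]),2),"pos",np.round(o["position"],1),"zdeg",np.degrees(np.arctan2(r[1,2],r[0,2])).round(2),"q",np.round(o["joints"],2),"F",np.round(o["ft_force"],1),"M",np.round(o["wrist_torque"],2),"gap",round(float(o["finger_gap"])*94,1)); return o,r
E
python3 - <<'E'
from h import *
o,r=state(); print(r.round(3)); p=np.array(o["position"],float)
for tg in [(300,380,215.8),(514,-115.3,215.8)]:
    print((r.T@(np.array(tg)-p)/1000).round(4))
E
```

```text
t 0.15 pos [250.6 572.2 216. ] zdeg 66.35 q [-1.2   0.42 -0.01  1.61  0.    1.11 -0.05] F [-0.1 -0.1  0.7] M [-0.03 -0.01 -0.02] gap 93.6
[[ 0.916 -0.     0.401]
 [-0.401 -0.001  0.916]
 [ 0.    -1.    -0.001]]
[ 0.1223  0.0003 -0.1563]
[ 0.517   0.0007 -0.5241]
```

>>> {"api": "arm_command", "payload": {"deltas": [[0.094, 0.013, 0, -0.013, 0.05], [0.094, 0.037, 0, -0.037, 0.14], [0.094, 0.064, 0, -0.065, 0.25], [0.094, 0.092, 0, -0.093, 0.36], [0.094, 0.12, 0, -0.122, 0.47], [0.094, 0.148, 0, -0.15, 0.58], [0.094, 0.176, 0, -0.178, 0.69], [0.094, 0.204, 0, -0.207, 0.8], [0.094, 0.232, 0, -0.235, 0.9], [0.094, 0.258, 0, -0.262, 1.0]]}}

```text
t: 1.15
position: [382.2, 227.3, 216.5]
ee_rot: [0.537, -0.537, 0.46, -0.46]
ft_force: [0.3, -0.2, 0.2]
finger_gap: 1.001
```

```bash
python3 - <<'E'
from h import *
o,r=state(); p=np.array(o["position"],float)
print((r.T@(np.array([514,-115.3,215.8])-p)/1000).round(4), "turn",np.radians((np.degrees(np.arctan2(r[1,2],r[0,2]))+48)))
E
```

```text
t 1.15 pos [382.2 227.3 216.5] zdeg 8.8 q [-0.9   0.09  0.32  2.05 -0.03  1.01 -0.42] F [ 0.3 -0.2  0.2] M [-0.08  0.04 -0.05] gap 94.1
[0.3587 0.0006 0.0778] turn 0.9913644543292076
```

>>> {"api": "arm_command", "payload": {"deltas": [[0.05, 0.036, 0, 0.008, 0.1], [0.05, 0.075, 0, 0.016, 0.2], [0.05, 0.115, 0, 0.025, 0.3], [0.05, 0.155, 0, 0.034, 0.41], [0.05, 0.195, 0, 0.042, 0.52], [0.05, 0.235, 0, 0.051, 0.63], [0.05, 0.275, 0, 0.06, 0.74], [0.05, 0.315, 0, 0.068, 0.85], [0.05, 0.345, 0, 0.075, 0.94], [0.05, 0.3587, 0, 0.0778, 0.99]]}}

```text
t: 2.15
position: [515.5, -115.7, 216.4]
ee_rot: [-0.253, 0.253, -0.66, 0.661]
ft_force: [-0.4, 0.2, -0.3]
finger_gap: 0.533
```

```bash
python3 - <<'E'
from h import *
from bench import vision
o,r=state()
for n in ["wrist","top","scene"]:
    s=vision.snapshot(n); np.savez(n+"1.npz",**{k:s[k] for k in("frame","mtx","T")}); cv2.imwrite(f"pics/{n}1.png",s["frame"][:,:,::-1])
s=np.load("wrist1.npz"); print(s["T"].round(3).tolist(), proj(s,(514,-115,58)))
E
```

```text
t 2.15 pos [ 515.5 -115.7  216.4] zdeg -48.02 q [-0.42  0.3   0.7   1.87 -0.22  1.05 -0.47] F [-0.4  0.2 -0.3] M [0.   0.17 0.  ] gap 50.1
[[0.669, 0.711, 0.216, 578.29], [-0.743, 0.64, 0.195, -58.44], [0.001, -0.291, 0.957, 383.322], [0.0, 0.0, 0.0, 1.0]] (np.float64(252.93605193609807), np.float64(176.35164339855018))
```

View pics/wrist1.png

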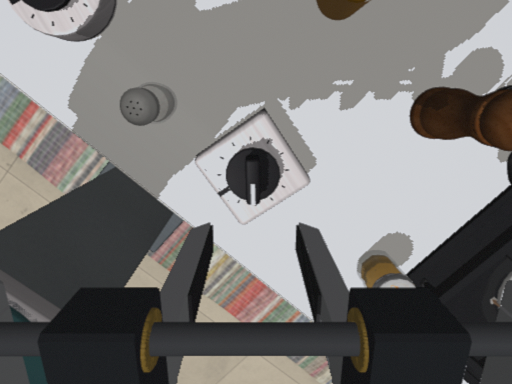

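```bash
python3 - <<'E'
from h import *
f=np.load("wrist1.npz")["frame"][:,:,::-1]
cv2.imwrite("pics/w1z.png",cv2.resize(f[105:230,190:315],None,fx=5,fy=5,interpolation=cv2.INTER_CUBIC))
E
```

```text
(no output)
```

View pics/w1z.png

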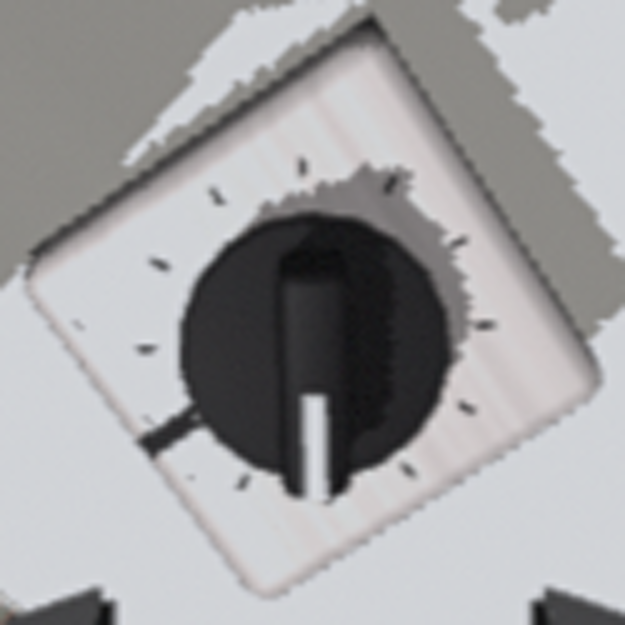

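```bash
python3 - <<'E'
from h import *
s=np.load("wrist1.npz"); c=np.array([514.,-115.3])
W=lambda a,b,z: onz(s,(a+.5)/5-.5+190,(b+.5)/5-.5+105,z)
d=W(315,345,58);print("disc",d.round(1))
ang=lambda v:(np.degrees(np.arctan2(v[1],v[0]))%360).round(1)
m=W(173,430,44);print("mark",m.round(1),ang(m-W(315,345,58)), "corner ctr",np.mean([W(*p,43) for p in [(32,275),(370,45),(597,385),(265,595)]],0).round(1))
print("markdir",ang(W(148,447,44)-W(200,412,44)))
e=[W(*p,43) for p in [(32,275),(370,45),(597,385),(265,595)]]
print("edges",[ang(e[(i+1)%4]-e[i]) for i in range(4)])
for a,b in [((314,397),(317,495)),((283,280),(285,485)),((343,280),(348,485))]:
    A,B=W(*a,86),W(*b,86); print("bar",A.round(1),B.round(1),ang(B-A))
E
```

```text
disc [ 516.  -112.8   58. ]
mark [ 478.  -104.7   44. ] 168.1 corner ctr [ 515.4 -113.6   43. ]
markdir 166.6
edges [np.float64(345.7), np.float64(256.7), np.float64(166.1), np.float64(75.5)]
bar [ 513.5 -114.8   86. ] [ 499.1 -128.6   86. ] 223.6
bar [526.7 -95.2  86. ] [ 496.4 -122.5   86. ] 222.1
bar [ 534.2 -103.6   86. ] [ 504.7 -131.7   86. ] 223.6
```

>>> {"api": "arm_command", "payload": {"deltas": [[0.026, -0.0004, 0.01, -0.0015, -0.017], [0.026, -0.0004, 0.03, -0.0015, -0.017], [0.026, -0.0004, 0.05, -0.0015, -0.017], [0.026, -0.0004, 0.07, -0.0015, -0.017], [0.026, -0.0004, 0.09, -0.0015, -0.017], [0.026, -0.0004, 0.1, -0.0015, -0.017], [0.026, -0.0004, 0.11, -0.0015, -0.017], [0.026, -0.0004, 0.113, -0.0015, -0.017], [0.026, -0.0004, 0.113, -0.0015, -0.017]]}}

```text
t: 3.2
position: [514.5, -111.4, 103.5]
ee_rot: [0.261, -0.261, 0.657, -0.657]
ft_force: [-0.5, -0.4, -0.7]
finger_gap: 0.275
```

```bash
python3 - <<'E'
from h import *
from bench import vision
o,r=state()
for n in ["wrist","scene"]:
    s=vision.snapshot(n); np.savez(n+"2.npz",**{k:s[k] for k in("frame","mtx","T")}); cv2.imwrite(f"pics/{n}2.png",s["frame"][:,:,::-1])
f=np.load("wrist2.npz")["frame"][:,:,::-1]; print(proj(np.load("wrist2.npz"),(514.8,-114.3,86)))
g=np.load("scene2.npz")["frame"][:,:,::-1]
cv2.imwrite("pics/c2.png",np.hstack([cv2.resize(f[170:330,175:335],(400,400),interpolation=cv2.INTER_CUBIC),cv2.resize(g[190:290,240:340],(400,400),interpolation=cv2.INTER_CUBIC)]))
E
```

```text
t 3.2 pos [ 514.5 -111.4  103.5] zdeg -46.66 q [-0.35  0.45  0.62  1.97 -0.35  0.83 -0.34] F [-0.5 -0.4 -0.7] M [-0.08  0.14  0.  ] gap 25.9
(np.float64(258.44090466933244), np.float64(235.4038666865656))
```

View pics/c2.png

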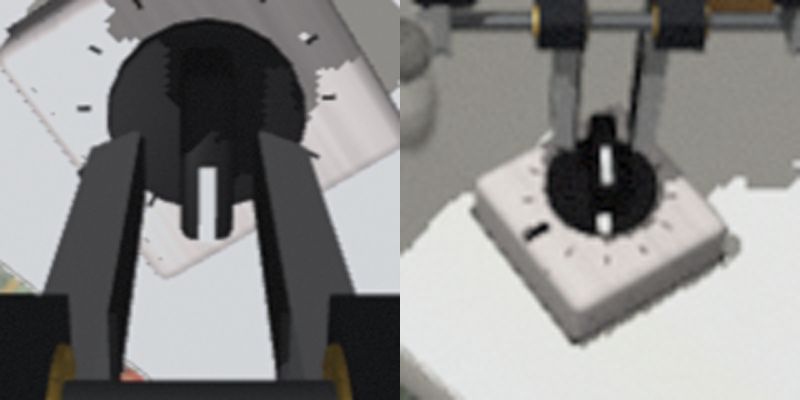

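View pics/wrist2.png

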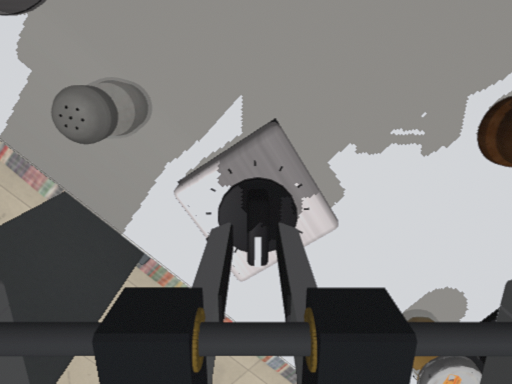

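>>> {"api": "arm_command", "payload": {"deltas": [[0.026, 0.0018, 0.005, 0.0018, 0], [0.026, 0.0018, 0.012, 0.0018, 0], [0.026, 0.0018, 0.02, 0.0018, 0], [0.026, 0.0018, 0.027, 0.0018, 0], [0.026, 0.0018, 0.029, 0.0018, 0], [0.026, 0.0018, 0.029, 0.0018, 0], [0.026, 0.0018, 0.029, 0.0018, 0]]}}

```text
t: 4.0
position: [514.5, -114.3, 74.6]
ee_rot: [-0.261, 0.261, -0.657, 0.657]
ft_force: [-0.2, 0.2, 0.1]
finger_gap: 0.279
```

```bash
python3 - <<'E'
from h import *
from bench import vision
o,r=state()
for n in ["wrist","scene"]:
    s=vision.snapshot(n); np.savez(n+"3.npz",**{k:s[k] for k in("frame","mtx","T")})
f=np.load("wrist3.npz")["frame"][:,:,::-1]; print(proj(np.load("wrist3.npz"),(514.8,-114.3,86)))
g=np.load("scene3.npz")["frame"][:,:,::-1]
cv2.imwrite("pics/c3.png",np.hstack([cv2.resize(f[170:330,175:335],(400,400),interpolation=cv2.INTER_CUBIC),cv2.resize(g[190:290,240:340],(400,400),interpolation=cv2.INTER_CUBIC)]))
E
```

```text
t 4.0 pos [ 514.5 -114.3   74.6] zdeg -46.7 q [-0.31  0.5   0.59  1.99 -0.39  0.77 -0.31] F [-0.2  0.2  0.1] M [-0.05  0.22  0.01] gap 26.2
(np.float64(255.33235169217394), np.float64(255.16487525693123))
```

View pics/c3.png

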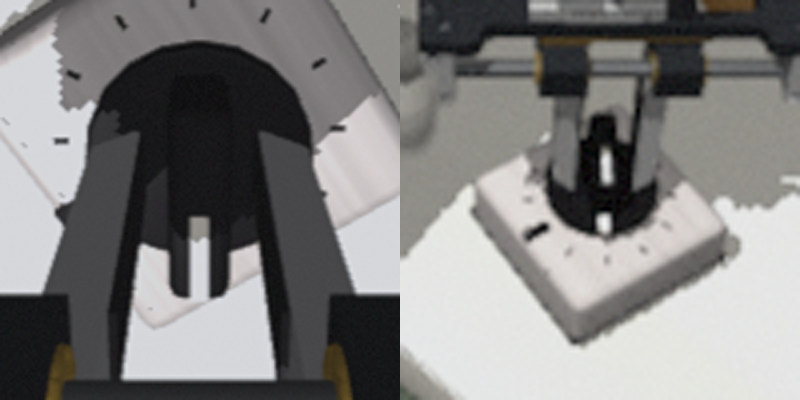

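>>> {"api": "arm_command", "payload": {"deltas": [[0.026, 0, 0.003, 0, 0], [0.026, 0, 0.005, 0, 0], [0.026, 0, 0.007, 0, 0], [0.026, 0, 0.0085, 0, 0], [0.026, 0, 0.0095, 0, 0], [0.026, 0, 0.0095, 0, 0]]}}

```text
t: 4.7
position: [514.6, -114.1, 65.2]
ee_rot: [0.261, -0.261, 0.657, -0.657]
ft_force: [-3.7, 2.0, 11.2]
finger_gap: 0.275
```

```bash
python3 -c "
from h import *
state()"
```

```text
t 4.7 pos [ 514.6 -114.1   65.2] zdeg -46.7 q [-0.3   0.51  0.58  1.99 -0.4   0.75 -0.3 ] F [-3.7  2.  11.2] M [0.36 0.87 0.05] gap 25.9
```

>>> {"api": "arm_command", "payload": {"deltas": [[0.026, 0, 0.001, 0, 0], [0.026, 0, 0.002, 0, 0], [0.02, 0, 0.002, 0, 0], [0.014, 0, 0.002, 0, 0], [0.008, 0, 0.002, 0, 0], [0.008, 0, 0.002, 0, 0], [0.008, 0, 0.002, 0, 0], [0.008, 0, 0.002, 0, 0]], "squeeze": 30}}

```text
t: 5.5
position: [515.2, -114.1, 64.0]
ee_rot: [0.262, -0.26, 0.657, -0.657]
ft_force: [-4.7, 3.1, 24.5]
finger_gap: 0.15
```

```bash
python3 -c "
from h import *
state()"
```

```text
t 5.5 pos [ 515.2 -114.1   64. ] zdeg -46.69 q [-0.3   0.51  0.58  1.99 -0.41  0.75 -0.29] F [-4.7  3.1 24.5] M [ 0.77  1.28 -0.04] gap 14.1
```

>>> {"api": "arm_command", "payload": {"deltas": [[0.008, 0, 0, 0, 0.03], [0.008, 0, 0, 0, 0.09], [0.008, 0, 0, 0, 0.15], [0.008, 0, 0, 0, 0.21], [0.008, 0, 0, 0, 0.27], [0.008, 0, 0, 0, 0.33], [0.008, 0, 0, 0, 0.38], [0.008, 0, 0, 0, 0.4], [0.008, 0, 0, 0, 0.4]]}}

```text
t: 6.4
position: [515.2, -114.2, 64.0]
ee_rot: [0.125, -0.124, 0.696, -0.696]
ft_force: [-5.2, 2.4, 25.1]
finger_gap: 0.147
```

```bash
python3 - <<'E'
from h import *
from bench import vision
o,r=state()
for n in ["wrist","scene"]:
    s=vision.snapshot(n); np.savez(n+"4.npz",**{k:s[k] for k in("frame","mtx","T")})
f=np.load("wrist4.npz")["frame"][:,:,::-1]
g=np.load("scene4.npz")["frame"][:,:,::-1]
cv2.imwrite("pics/c4.png",np.hstack([cv2.resize(f[170:330,175:335],(400,400),interpolation=cv2.INTER_CUBIC),cv2.resize(g[190:290,240:340],(400,400),interpolation=cv2.INTER_CUBIC)]))
E
```

```text
t 6.4 pos [ 515.2 -114.2   64. ] zdeg -69.65 q [-0.38  0.54  0.68  1.99 -0.49  0.77 -0.63] F [-5.2  2.4 25.1] M [0.62 1.3  0.07] gap 13.8
```

View pics/c4.png

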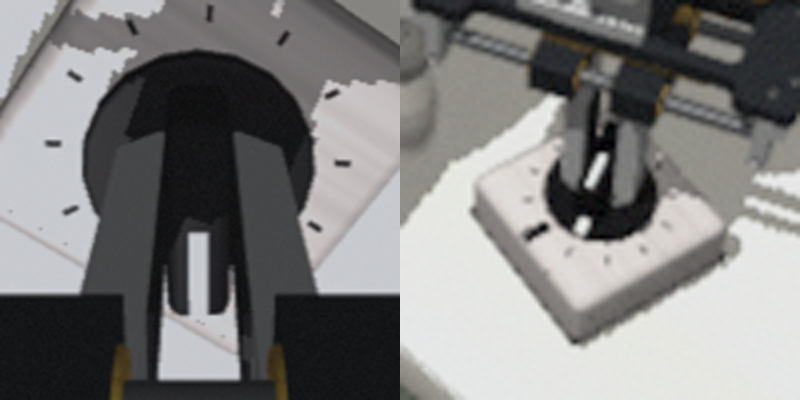

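The dial has turned 23° and the timer hasn't moved: its long mark is still at (537,231) in the zoomed scene crop. 0.60 rad to go.

>>> {"api": "arm_command", "payload": {"deltas": [[0.008, 0, 0, 0, 0.04], [0.008, 0, 0, 0, 0.11], [0.008, 0, 0, 0, 0.19], [0.008, 0, 0, 0, 0.27], [0.008, 0, 0, 0, 0.35], [0.008, 0, 0, 0, 0.43], [0.008, 0, 0, 0, 0.51], [0.008, 0, 0, 0, 0.57], [0.008, 0, 0, 0, 0.6], [0.008, 0, 0, 0, 0.6]]}}

```text
t: 7.5
position: [515.2, -114.4, 64.0]
ee_rot: [-0.086, 0.087, 0.702, -0.702]
ft_force: [-4.0, 2.0, 24.4]
finger_gap: 0.145
```

```bash
python3 - <<'E'
from h import *
from bench import vision
o,r=state()
for n in ["wrist","scene"]:
    s=vision.snapshot(n); np.savez(n+"5.npz",**{k:s[k] for k in("frame","mtx","T")})
f=np.load("wrist5.npz")["frame"][:,:,::-1]
g=np.load("scene5.npz")["frame"][:,:,::-1]
cv2.imwrite("pics/c5.png",np.hstack([cv2.resize(f[170:330,175:335],(400,400),interpolation=cv2.INTER_CUBIC),cv2.resize(g[190:290,240:340],(400,400),interpolation=cv2.INTER_CUBIC)]))
E
```

```text
t 7.5 pos [ 515.2 -114.4   64. ] zdeg -104.06 q [-0.48  0.6   0.83  2.   -0.61  0.81 -1.12] F [-4.   2.  24.4] M [0.51 1.34 0.09] gap 13.6
```

View pics/c5.png

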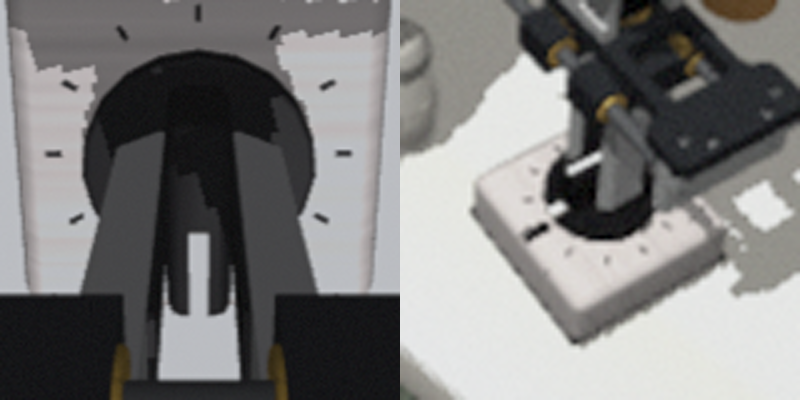

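Pointer now in line with the mark, and the ticks lie symmetrically about it. I'll open the jaws while still pressed, then rise straight up.

>>> {"api": "arm_command", "payload": {"deltas": [[0.02, 0, 0, 0, 0], [0.026, 0, 0, 0, 0], [0.026, 0, 0, 0, 0], [0.026, 0, 0, 0, 0], [0.026, 0, -0.002, 0, 0], [0.026, 0, -0.005, 0, 0], [0.026, 0, -0.009, 0, 0], [0.026, 0, -0.015, 0, 0], [0.026, 0, -0.025, 0, 0], [0.026, 0, -0.04, 0, 0]]}}

```text
t: 8.6
position: [514.0, -114.2, 103.6]
ee_rot: [0.087, -0.086, -0.702, 0.702]
ft_force: [-0.1, -0.3, -0.1]
finger_gap: 0.276
```

>>> {"api": "arm_command", "payload": {"deltas": [[0.026, 0, -0.02, 0, 0], [0.026, 0, -0.05, 0, 0], [0.026, 0, -0.08, 0, 0], [0.026, 0, -0.11, 0, 0], [0.026, 0, -0.14, 0, 0], [0.026, 0, -0.15, 0, 0], [0.026, 0, -0.15, 0, 0], [0.026, 0, -0.15, 0, 0]]}}

```text
t: 9.4
position: [514.1, -113.9, 252.5]
ee_rot: [-0.086, 0.086, 0.702, -0.702]
ft_force: [-0.5, 0.3, -1.1]
finger_gap: 0.277
```

```bash
python3 - <<'E'
from h import *
from bench import vision
o,r=state()
for n in ["wrist","scene"]:
    s=vision.snapshot(n); np.savez(n+"6.npz",**{k:s[k] for k in("frame","mtx","T")})
s=np.load("wrist6.npz");f=s["frame"][:,:,::-1]; u,v=map(int,proj(s,(514.8,-114.3,50))); print(u,v)
u0,v0=max(u-60,0),max(v-60,0)
g=np.load("scene6.npz")["frame"][:,:,::-1]
cv2.imwrite("pics/c6.png",np.hstack([cv2.resize(f[v0:v0+120,u0:u0+120],(400,400),interpolation=cv2.INTER_CUBIC),cv2.resize(g[190:290,240:340],(400,400),interpolation=cv2.INTER_CUBIC)]))
print(u0,v0)
E
```

```text
t 9.4 pos [ 514.1 -113.9  252.5] zdeg -103.97 q [-0.7   0.34  1.07  1.84 -0.33  1.15 -1.34] F [-0.5  0.3 -1.1] M [-0.    0.17  0.01] gap 26.1
254 165
194 105
```

View pics/c6.png

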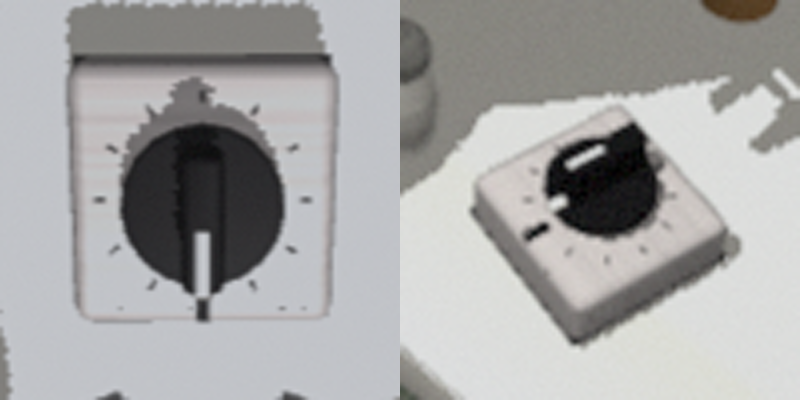

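The wrist crop shows the white pointer at x≈202 directly over the long mark at x≈203. In the scene crop the mark is still at (537,231), so the timer hasn't moved. The dial is up and the gripper is clear.

```bash
python3 -c "
from bench import bot
print(bot.job_done())"
```

```text
the job is handed in; nothing more can be done
None
```

I pressed the square timer's dial fully down (about 25 N), gripped its bar, and turned it clockwise by about 57° (1.0 rad) while keeping it pressed. I then opened the jaws and rose clear, and handed the job in after about 9.5 s of the 32 s allowed. The interface reports no verdict.

- **Pointer:** in the last wrist picture it lies over the long mark, within about one pixel of the zoomed crop.
- **Timer position:** the long mark is at the same pixel in the scene crops before, during and after the turn, so the timer neither shifted nor swung round.
- **Release:** the force on the tool was back to about zero and the gripper stood well above the dial. That the dial is up again I judged from the picture and the removed load, and did not measure directly.
- **Round timer:** nothing came near it. I did not re-measure its pointer at the end.
- **Disagreements:** the cameras put the dial axis 2–3 mm apart, so I used a middle value. After the first descent the arm stood about 3 mm off target, which I corrected before pressing.

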